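# Rebuild the cooler on the processor board

## Task

Build the cooler on the green circuit board that has the big square processor in its middle: first lay the copper plate on the processor, then the finned heat sink on the plate with its fins up, then the black fan on the fins, label side up as it lies now, and last the steel wire grille on the fan. Set each part down flat, centred on the one below and with its sides square to the board, and let go of it before fetching the next. Do not push the flux tin or the screw jar about.

Things in the scene. Friction and masses are not known exactly. Their poses are not given: they have to be found in the camera images.
- processor_top (a point): Centre of the processor's flat top face, a steel-coloured square of 38 x 38 mm, 18 mm above the table, in the middle of the main circuit board. The board is a green plate, 110 mm along its x axis by 140 mm along its y axis, its face 10 mm above the table on brass studs, fixed to the table; nothing else on it rises above the processor's top. x and y lie along the board's sides (and the processor's), z points up.
- spreader_mid (a point): Centre of the copper plate (heat spreader), a loose plain solid square, 40 x 40 mm and 10 mm thick, so 5 mm above its underside; about 0.14 kg. Its z axis points up, its x and y axes run along its sides; at the start it lies flat, right way up, on the table.
- heatsink_mid (a point): Centre of the heat sink, a loose aluminium block, 50 x 50 mm and 25 mm high, so 12.5 mm above its underside: a 6 mm base with seven upright fins that run along its x axis; about 0.09 kg. The two outer fins are flush with its sides. Its z axis points up, its x and y axes run along its sides; at the start it lies flat, right way up, on the table.
- fan_mid (a point): Centre of the fan, a loose black plastic square frame, 50 x 50 mm and 20 mm high, so 10 mm above its underside, with a hub (small round white label on top) and blades in it; about 0.06 kg. Its z axis points up, its x and y axes run along its sides; at the start it lies flat, right way up, on the table.
- grille_mid (a point): Centre of the fan grille, a loose open square steel frame, 50 x 50 mm and 8 mm thick, so 4 mm above its underside, with wire rings across its opening; about 0.05 kg. Its z axis points up, its x and y axes run along its sides; at the start it lies flat, right way up, on the table.
- slot_board: A second green circuit board of the same size (110 mm along x by 140 mm along y), with long connector strips and copper coils and no processor; fixed to the table, at most 18 mm high, not used. Origin at the centre of its underside, on the table.
- flux_tin: Loose round aluminium tin, 40 mm in diameter and 20 mm high, to be left where it is. Origin at the centre of its underside.
- screw_jar: Loose round amber glass jar with a white cap, 34 mm in diameter and 45 mm high, to be left where it is. Origin at the centre of its underside.
Mind the look-alikes: they are no part of the job. There is more than one size of the part that bears spreader_mid; the job needs the larger. What is shaped like the part that bears grille_mid but pink is not meant.

How it is judged:
On the way, in this order (a step that is already met when the one before it is completed fails the run):
1. the copper plate lies on the processor, let go (horizontal distance between spreader_mid and processor_top below 0.01 m and z of spreader_mid in the frame of processor_top between 0.002 and 0.008 m and angle between spreader_mid's own z axis and vertical below 0.1 rad and (angle between the x axis of spreader_mid and the x axis of processor_top, either way round below 0.17 rad or angle between the x axis of spreader_mid and the y axis of processor_top, either way round below 0.17 rad) and contact force between the fingers and spreader below 0.1 N), for 0.2 s.
2. the finned heat sink stands on the copper plate, let go (horizontal distance between heatsink_mid and spreader_mid below 0.01 m and z of heatsink_mid in the frame of spreader_mid between 0.0145 and 0.0205 m and angle between heatsink_mid's own z axis and vertical below 0.1 rad and (angle between the x axis of heatsink_mid and the x axis of processor_top, either way round below 0.17 rad or angle between the x axis of heatsink_mid and the y axis of processor_top, either way round below 0.17 rad) and contact force between the fingers and heatsink below 0.1 N), for 0.2 s.
3. the fan lies on the fins of the heat sink, let go (horizontal distance between fan_mid and heatsink_mid below 0.008 m and z of fan_mid in the frame of heatsink_mid between 0.0195 and 0.0255 m and angle between fan_mid's own z axis and vertical below 0.1 rad and (angle between the x axis of fan_mid and the x axis of processor_top, either way round below 0.17 rad or angle between the x axis of fan_mid and the y axis of processor_top, either way round below 0.17 rad) and contact force between the fingers and fan below 0.1 N), for 0.2 s.
4. the steel grille lies on the fan, let go (horizontal distance between grille_mid and fan_mid below 0.008 m and z of grille_mid in the frame of fan_mid between 0.011 and 0.017 m and angle between grille_mid's own z axis and vertical below 0.1 rad and (angle between the x axis of grille_mid and the x axis of processor_top, either way round below 0.17 rad or angle between the x axis of grille_mid and the y axis of processor_top, either way round below 0.17 rad) and contact force between the fingers and grille below 0.1 N), for 0.2 s.
At the end, for the whole second after the job is handed in: Plate centred on the processor and heat sink on the plate within 10 mm, fan on the heat sink and grille on the fan within 8 mm; each resting on the one below (3 mm), upright (0.1 rad) and square to the board (0.17 rad, any quarter turn), all let go and at rest (all of step 1 and all of step 2 and all of step 3 and all of step 4 and linear speed of each of spreader, heatsink, fan, grille below 0.02 m/s and angular speed of each of spreader, heatsink, fan, grille below 0.2 rad/s); the robot touches nothing.
It fails at once if the flux tin is pushed more than 30 mm or tipped over (distance of flux_tin from where it was at the start of the episode above 0.03 m or angle between flux_tin's own z axis and vertical above 0.5 rad).
It fails at once if the screw jar is pushed more than 30 mm or tipped over (distance of screw_jar from where it was at the start of the episode above 0.03 m or angle between screw_jar's own z axis and vertical above 0.5 rad).
It also fails if it takes over 115 s, if anything falls off the work surface, if the arm or the gripper's body presses on something with over 40 N, if the wrist force passes 120 N, or if a joint passes its speed limit or range.

## Robot

A 6-joint arm with a two-finger parallel gripper is mounted at the origin on the work surface. World frame = base frame: x ahead of the robot, y to its left, z up, the work surface at z = 0. Lengths are in m, angles in rad, forces in N, time in s.
With the tool pointing down it reaches from about 0.325 to 0.925 m from the base axis. Payload 3.1 kg.
Tool frame: the origin (TCP) lies midway between the tips of the shut fingers; the grasp point (between the pads) lies 19 mm behind it; z points along the fingers, y is the line along which they close (so a half turn about z gives the same grasp; the last joint's range is limited). The gripper opens to 85 mm and grips with 20 to 120 N. Pads are 22 mm wide; open, the fingers measure 114 mm over their backs; the gripper's body (76 mm by 85 mm) begins 54 mm behind the grasp point. The pads swing forward as they close: fully open they stand 13 mm farther back than shut.
Start: joints at [-1.251, 0.217, 1.613, -0, 1.311, -0.112], TCP at [0.262, -0.568, 0.205] pointing down, gripper open.
Joint ranges: [-2.75, 2.75], [-0.78, 2.1], [0.31, 2.55], [-1.13, 4.27], [0.13, 2.63], [-2.58, 2.58]. Speed limits (rad/s): [2.79, 2.79, 3.14, 3.14, 3.14, 3.14].

## Interface

Orientations are given as a unit quaternion [w, x, y, z].
In Python, from station import get_obs, read_camera, close_job gives the robot as it stands.
- The arm moves only by the tool play_rows, never from a script. Its argument "plan" is text: rows parted by semicolons, each of 7 numbers parted by spaces: the shift along the tool's x, y, z in cm, then the turn, a rotation vector about the tool's x, y, z in rad, then the opening, from -1 (shut) to 1 (fully open), so that 0 is half open. In form: x y z ax ay az grip; .... A call has 1 to 12 rows; each row shifts and turns the commanded pose from where the row before left it, along the tool's axes as they then stand; what a row does not reach is not made up. A row lasts 1/10 s, in which the tool goes at most 50 mm and 8.59 degrees, less where a joint would pass 70% of its speed; a pose out of reach is approached as far as the arm can. A call with a gripper value outside its range is refused whole. The fingers move at their own pace and stop on an object; "squeeze" is the grip in N (left out, the last holds). Time passes only in rows, so rows that do not move let the fingers close. It gives the time, the measured TCP pose, the force, the opening and the grip force at its end, in the units of the state.
- get_obs(): the state, without advancing time (a new reading comes with each control period).
- read_camera(name): name is "scene" or "top" or "wrist"; returns a dict with "frame" (400x640x3 uint8, red, green, blue), "depth" (400x640 float32, m along the optical axis (not along the pixel's ray), 0 where there is no reading), "fx", "fy", "cx", "cy" (pixels), "eye" and "rotation" of the camera in the world. Camera axes: x right, y up, looking along -z (the intrinsics and any distortion apply to the point x, -y, -z); pixel columns grow to the right and rows downward; lengths in m; the calibration is good to about 2 mm. A picture is of the moment at which its call begins.
- close_job(): hands the job in; it is judged then, once.
The state is a dict: "time": time; "joints": joint angles; "qvel": joint speeds; "joint_torque": joint torques, N m; "ee_pos": TCP position; "tcp_rot": TCP orientation; "ft_force": force on the tool from outside, world axes, zero at the start; "moment": the same for the moment, N m; "gripper_width": finger opening in m; "grasp_force": force on a finger pad.
Only numpy, scipy, OpenCV 4.12 (cv2) and the standard library are available. Lean on these libraries where they do the work, as an engineer would, in place of code of your own. Each camera call takes 0.05 s, during which the arm holds its last target. There are 200 camera calls.

## Working session

There is one attempt and no reset: what is moved stays moved. The work goes in short steps, Python scripts to look and compute and a tool call to move; the robot and the scene stay as the last step left them, time stands still between calls to the robot, and variables do not carry over. Pictures are saved under pics/ and viewed, at most 14 in all, crops included, and the job is handed in when it is done.

Besides the shell and the picture viewer there is one more tool, called after "Emit:" by a JSON object that holds its "op" and its "data", one argument or row to a line. play_rows: Moves the arm, as the interface text tells. Its arguments: {"type":"object","properties":{"plan":{"type":"string"},"squeeze":{"type":"number"}},"required":["plan"]}

```bash
mkdir -p pics; ls; python3 - <<'E'
from station import *
import cv2,numpy as np
print(get_obs())
for n in("top","scene"):
    c=read_camera(n); np.savez(f"{n}.npz",**c); cv2.imwrite(f"pics/{n}0.png",c["frame"][...,::-1])
    print(n,c["fx"],c["fy"],c["cx"],c["cy"],c["eye"],c["rotation"],[k for k in c])
E
```

```text
pics
{'time': 0.0, 'joints': array([-1.25118294e+00,  2.17752663e-01,  1.61492365e+00, -1.46124897e-05,
        1.31131422e+00, -1.12199926e-01]), 'qvel': array([ 0.00127374, -0.00238048, -0.00105718,  0.00090561,  0.00116198,
        0.00178931]), 'joint_torque': array([ 1.27436797e-04, -3.96850312e+01, -3.03849328e+01, -1.49493753e-04,
        9.83542297e-03,  5.06071814e-06]), 'ee_pos': array([ 0.26131202, -0.5667833 ,  0.20357476]), 'tcp_rot': array([-1.19176691e-03,  9.76781454e-01,  2.14234808e-01, -1.31136788e-04]), 'ft_force': array([-0.46303992, -0.58791801,  0.37015886]), 'moment': array([-0.01731183,  0.04774566,  0.02568684]), 'grasp_force': 0.0, 'gripper_width': 0.08552107631223485}
top 402.7414060373105 402.7414060373105 314.1510534470103 202.81248916449854 [ 0.47710015 -0.03895211  0.9265521 ] [ 0.71150883  0.01957893 -0.02798741 -0.70184653] ['frame', 'depth', 'fx', 'fy', 'cx', 'cy', 'eye', 'rotation']
scene 427.672618742207 427.672618742207 321.90834408371376 189.90824140610746 [ 1.12633002 -0.20359322  0.90529561] [0.75567691 0.24933268 0.18248786 0.57748057] ['frame', 'depth', 'fx', 'fy', 'cx', 'cy', 'eye', 'rotation']
```

View pics/top0.png

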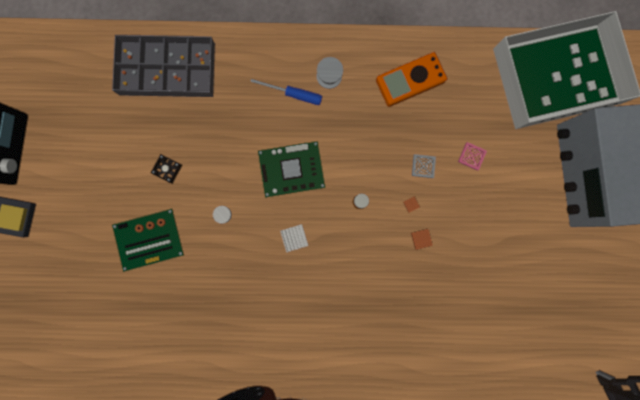

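View pics/scene0.png

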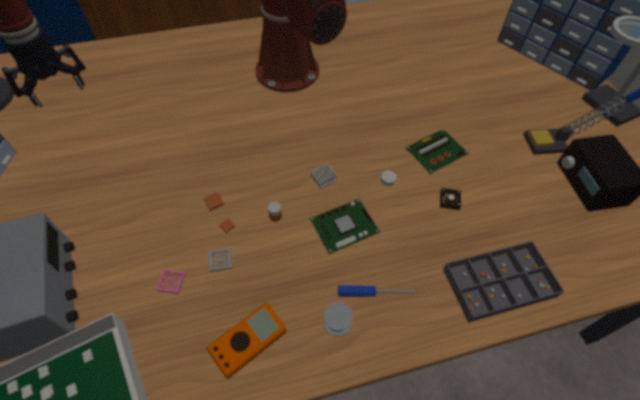

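```bash
cat >h.py <<'E'
import numpy as np,cv2
from scipy.spatial.transform import Rotation as R
def Rq(q): return R.from_quat(np.r_[q[1:],q[0]]) if np.size(q)==4 else R.from_matrix(q)
def cast(c,uv,z):
    uv=np.atleast_2d(uv).astype(float)
    d=np.c_[(uv[:,0]-c["cx"])/c["fx"],-(uv[:,1]-c["cy"])/c["fy"],-np.ones(len(uv))]
    d=Rq(c["rotation"]).apply(d); e=np.array(c["eye"]); t=(z-e[2])/d[:,2]
    return (e+d*t[:,None])[:,:2]
def proj(c,p):
    q=Rq(c["rotation"]).inv().apply(np.atleast_2d(p)-np.array(c["eye"]))
    return np.c_[c["cx"]-c["fx"]*q[:,0]/q[:,2],c["cy"]+c["fy"]*q[:,1]/q[:,2]]
def rect(c,m,z):
    "largest blob of mask -> world centre, size(mm), angle(deg, mod 90)"
    cs,_=cv2.findContours(m.astype(np.uint8),cv2.RETR_EXTERNAL,cv2.CHAIN_APPROX_NONE)
    k=max(cs,key=cv2.contourArea); w=cast(c,k[:,0,:],z)
    r=cv2.minAreaRect((w*1000).astype(np.float32))
    return np.round(np.array(r[0])/1000,4),np.round(r[1],1),round((r[2]+45)%90-45,1),k
E
python3 - <<'E'
from h import *
big=[]
c={k:v for k,v in np.load("top.npz").items()}
f=c["frame"]; lab=cv2.cvtColor(f,cv2.COLOR_RGB2LAB).astype(float)
S=8
for n,u,v,r,z in [("cpu",291,169,14,.018),("board",292,168,40,.010),("spreader",421,239,16,.01),("small",411,204,13,.01),("sink",294,238,20,.025),("fan",166,168,20,.02),("grille",424,166,17,.008),("tin",222,214,14,.02),("jar",361,201,13,.045),("slot",148,240,42,.01)]:
    m0=np.zeros(f.shape[:2]); l=lab[v-r:v+r+1,u-r:u+r+1]
    b=np.median(np.r_[l[0],l[-1],l[:,0],l[:,-1]],0)
    d=np.linalg.norm((l-b)*[0.6,1.5,1.5],axis=2); d=np.clip(d*3,0,255).astype(np.uint8)
    t,m=cv2.threshold(d,0,255,cv2.THRESH_OTSU)
    m=cv2.morphologyEx(m,cv2.MORPH_CLOSE,np.ones((3,3)))
    m0[v-r:v+r+1,u-r:u+r+1]=m>0
    p,s,a,k=rect(c,m0,z)
    D=c["depth"][m0>0]
    print(n,p,s,a,t,"depth z",np.round(c["eye"][2]-np.median(D),4))
    g=f[v-r:v+r+1,u-r:u+r+1].copy(); g=cv2.resize(g,(150,150),interpolation=cv2.INTER_NEAREST); q=((k[:,0]-[u-r,v-r]+.5)*150/(2*r+1)).astype(int)
    cv2.polylines(g,[q],True,(255,0,255),1); big.append(g)
cv2.imwrite("pics/c.png",np.vstack([np.hstack(big[:5]),np.hstack(big[5:])])[...,::-1])
E
```

```text
cpu [0.6158 0.0046] [43.7 43.7] 10.4 76.0 depth z 0.011
board [0.6161 0.0049] [109.  138.5] 10.1 84.0 depth z 0.005
spreader [ 0.4608 -0.2939] [41.1 41.4] 14.7 33.0 depth z 0.0106
small [ 0.5394 -0.271 ] [26.5 29.1] 27.1 33.0 depth z 0.0026
sink [ 0.4592 -0.0048] [50.7 51.2] 17.5 69.0 depth z 0.0122
fan [0.6111 0.2866] [55.7 49.4] -26.2 87.0 depth z 0.0132
grille [ 0.6284 -0.2999] [53.8 51.8] -5.5 52.0 depth z -0.0049
tin [0.5091 0.1573] [38.2 40.4] 0.8 70.0 depth z 0.0223
jar [ 0.542  -0.1509] [30.9 33.1] 0.8 58.0 depth z 0.0411
slot [0.4504 0.3258] [108.8 139.1] 16.0 98.0 depth z 0.0193
```

View pics/c.png

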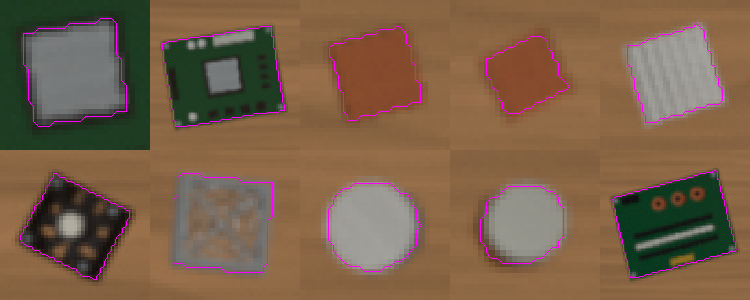

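The top view gives every pose: the processor at (0.616, 0.005) with yaw 10°, and the large plate at (0.461, -0.294) with yaw 14.7°. The contours fit well, so I'm moving over the plate.

Emit:
{"op": "play_rows", "data": {
  "plan": "0 0 0 0 0 0.0873 1; 0 0 0 0 0 0.0873 1; 3.275 -2.68 1.0 0 0 0 1; 3.275 -2.68 1.0 0 0 0 1; 3.275 -2.68 1.0 0 0 0 1; 3.275 -2.68 1.0 0 0 0 1; 3.275 -2.68 1.0 0 0 0 1; 3.275 -2.68 1.0 0 0 0 1; 3.275 -2.68 1.0 0 0 0 1; 3.275 -2.68 1.0 0 0 0 1; 0 0 0 0 0 0 1; 0 0 0 0 0 0 1",
  "squeeze": 40
}}

```text
time: 1.3
ee_pos: [0.4603, -0.2926, 0.1241]
tcp_rot: [-0.0, 0.992, 0.13, -0.001]
ft_force: [-0.2, 0.1, 1.3]
gripper_width: 0.0852
grasp_force: 0.0
```

```bash
cat >>h.py <<'E'
def state(o):
    r=Rq(o["tcp_rot"]).as_matrix(); return np.array(o["ee_pos"]),np.degrees(np.arctan2(r[1,0],r[0,0])),r
def go(o,x,y,yaw,z=None,p=None):
    "tool-axis shift (cm) and az (rad), turn first, for target"
    q,th,r=state(o); q=q if p is None else np.array(p); t=np.radians(yaw); d=np.array([x,y])-q[:2]
    print("tcp",np.round(q,4),"yaw",round(th,2),"tilt",np.round(r[:2,2],4),"-> az",round(np.radians(th-yaw),4),"then x,y cm",np.round(100*np.array([d@[np.cos(t),np.sin(t)],d@[np.sin(t),-np.cos(t)]]),2),"z",None if z is None else round(100*(q[2]-z),2))
E
python3 - <<'E'
from h import *; from station import *
o=get_obs(); go(o,.4608,-.2939,14.7,.0)
c=read_camera("wrist"); np.savez("w.npz",**c); cv2.imwrite("pics/w1.png",c["frame"][...,::-1])
print(proj(c,[[.4608,-.2939,.01]]),c["eye"])
E
```

```text
tcp [ 0.4603 -0.2926  0.1241] yaw 14.89 tilt [-0.0016  0.0005] -> az 0.0032 then x,y cm [0.02 0.14] z 12.41
[[321.61952326 187.15072777]] [ 0.53835169 -0.27252776  0.29307441]
```

View pics/w1.png

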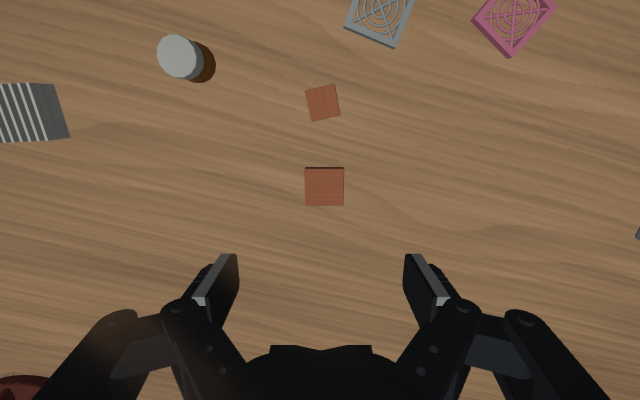

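Wrist view: the large plate is at about (324,187), square to the tool and between the fingers. The small plate is farther up at (322,102). I'll refine numerically.

```bash
cat >>h.py <<'E'
def local(c,u,v,r,z,wt=(.6,1.5,1.5)):
    u,v=int(round(u)),int(round(v)); f=c["frame"]; lab=cv2.cvtColor(f,cv2.COLOR_RGB2LAB).astype(float)
    y0,y1,x0,x1=max(v-r,0),min(v+r+1,400),max(u-r,0),min(u+r+1,640); l=lab[y0:y1,x0:x1]
    b=np.median(np.r_[l[0],l[-1],l[:,0],l[:,-1]],0)
    d=np.clip(3*np.linalg.norm((l-b)*wt,axis=2),0,255).astype(np.uint8)
    t,m=cv2.threshold(d,0,255,cv2.THRESH_OTSU); m=cv2.morphologyEx(m,cv2.MORPH_CLOSE,np.ones((3,3)))
    M=np.zeros(f.shape[:2]); M[y0:y1,x0:x1]=m>0
    return rect(c,M,z)
E
python3 - <<'E'
from h import *; from station import *
c=dict(np.load("w.npz"))
p,s,a,k=local(c,324,187,30,.01); print(p,s,a,k[:,0].min(0),k[:,0].max(0))
go(get_obs(),*p,14.9,.0)
E
```

```text
[ 0.4622 -0.296 ] [40.4 40.3] 14.8 [304 167] [344 205]
tcp [ 0.4602 -0.2938  0.1247] yaw 14.78 tilt [-0.0007 -0.0003] -> az -0.002 then x,y cm [0.14 0.27] z 12.47
```

Emit:
{"op": "play_rows", "data": {
  "plan": "0.1 0.15 0 0 0 0 0.3; 0 0 3.5 0 0 0 0.3; 0 0 3.5 0 0 0 0.3; 0 0 2.5 0 0 0 0.3; 0 0 1.5 0 0 0 0.3; 0 0 0.7 0 0 0 0.3; 0 0 0.3 0 0 0 0.3; 0 0 0 0 0 0 0.3; 0 0 0 0 0 0 0.3; 0 0 0 0 0 0 0.3"
}}

```text
time: 2.35
ee_pos: [0.4627, -0.2956, 0.0062]
tcp_rot: [0.001, 0.992, 0.128, 0.001]
ft_force: [-0.2, -0.4, -0.1]
gripper_width: 0.0557
grasp_force: 0.0
```

```bash
python3 - <<'E'
from h import *; from station import *
o=get_obs(); print(o["ee_pos"],o["ft_force"])
c=read_camera("wrist"); cv2.imwrite("pics/w2.png",c["frame"][...,::-1])
E
```

```text
[ 0.46274513 -0.29559102  0.00620706] [-0.23430425 -0.42358089 -0.08420781]
```

View pics/w2.png

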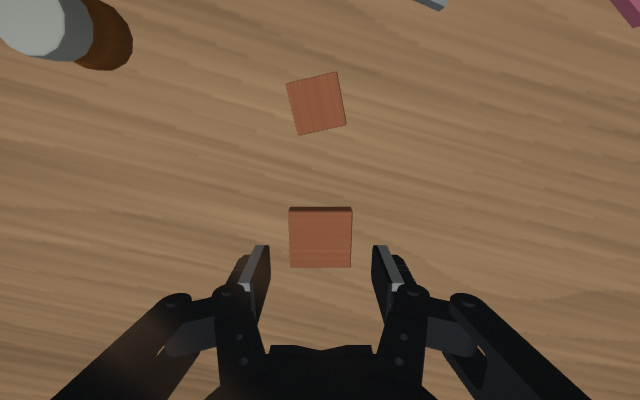

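Wrist view: the plate is centred laterally at (320,237) between pads at columns 268 and 373. I'll check the fore-aft alignment by projection.

```bash
python3 - <<'E'
from h import *; from station import *
o=get_obs();q,th,r=state(o)
c=read_camera("wrist")
for h in(0.,.006,.01,.019): print(h,proj(c,[q-r[:,2]*h, q-r[:,2]*h+r[:,0]*.011+r[:,1]*.028,q-r[:,2]*h-r[:,0]*.011+r[:,1]*.028]).round(0).tolist())
p,s,a,k=local(c,320,237,36,.01); print(p,s,a)
go(o,*p,14.9,0)
print(np.degrees(Rq(c["rotation"]).as_euler("xyz")),c["eye"])
E
```

```text
0.0 [[320.0, 236.0], [364.0, 220.0], [362.0, 251.0]]
0.006 [[320.0, 240.0], [365.0, 224.0], [364.0, 255.0]]
0.01 [[320.0, 243.0], [366.0, 226.0], [364.0, 258.0]]
0.019 [[320.0, 250.0], [369.0, 232.0], [367.0, 266.0]]
[ 0.4631 -0.2956] [42.6 40.1] 14.6
tcp [ 0.4626 -0.2954  0.006 ] yaw 14.74 tilt [ 0.0016 -0.0013] -> az -0.0027 then x,y cm [0.04 0.03] z 0.6
[-1.81589695e+01 -7.33746328e-02 -7.53094168e+01] [ 0.54019435 -0.27522775  0.17519482]
```

```bash
python3 - <<'E'
from h import *; from station import *
o=get_obs();q,th,r=state(o)
c=read_camera("wrist");D=c["depth"]
for v in range(240,300,6):
  for u in (252,258,264,268,376,382):
    z=D[v,u]
    pc=np.array([(u-c["cx"])/c["fx"]*z,-(v-c["cy"])/c["fy"]*z,-z]); w=Rq(c["rotation"]).apply(pc)+c["eye"]; t=r.T@(w-q)*1000
    print(v,u,t.round(0).astype(int).tolist(),end="  ")
  print()
E
```

```text
240 252 [-7, -46, 7]  240 258 [-6, -42, 5]  240 264 [-6, -38, 6]  240 268 [-6, -35, 6]  240 376 [-6, 38, 6]  240 382 [-6, 42, 6]  
246 252 [-11, -46, 6]  246 258 [11, -32, -36]  246 264 [11, -29, -35]  246 268 [9, -27, -32]  246 376 [12, 29, -37]  246 382 [11, 32, -36]  
252 252 [11, -34, -42]  252 258 [11, -31, -42]  252 264 [11, -28, -42]  252 268 [7, -27, -34]  252 376 [10, 28, -41]  252 382 [12, 31, -43]  
258 252 [11, -32, -47]  258 258 [11, -29, -48]  258 264 [9, -27, -44]  258 268 [3, -27, -34]  258 376 [8, 28, -42]  258 382 [11, 30, -48]  
264 252 [11, -31, -53]  264 258 [11, -28, -53]  264 264 [6, -27, -45]  264 268 [1, -27, -37]  264 376 [4, 28, -42]  264 382 [11, 29, -54]  
270 252 [11, -30, -58]  270 258 [11, -27, -58]  270 264 [4, -27, -47]  270 268 [-3, -27, -37]  270 376 [2, 28, -44]  270 382 [9, 28, -56]  
276 252 [11, -29, -64]  276 258 [8, -27, -59]  276 264 [0, -28, -46]  276 268 [-5, -27, -38]  276 376 [-1, 28, -45]  276 382 [7, 28, -57]  
282 252 [12, -28, -68]  282 258 [6, -27, -60]  282 264 [-2, -27, -48]  282 268 [-9, -27, -38]  282 376 [-3, 28, -47]  282 382 [4, 28, -57]  
288 252 [9, -28, -69]  288 258 [3, -28, -60]  288 264 [-5, -27, -49]  288 268 [-43, -37, 5]  288 376 [-6, 28, -48]  288 382 [2, 28, -59]  
294 252 [6, -28, -68]  294 258 [1, -27, -62]  294 264 [-8, -27, -49]  294 268 [-48, -37, 5]  294 376 [-9, 28, -48]  294 382 [0, 28, -61]
```

The depth suggests the fingertips are about 33 mm behind the stated TCP. I'll cross-check with the scene camera before descending.

```bash
python3 - <<'E'
from h import *; from station import *
o=get_obs();q,th,r=state(o)
for n in("scene","top"):
    c=read_camera(n);D=c["depth"]
    print(n,proj(c,[q]).round(0))
    if n=="scene": cv2.imwrite("pics/s2.png",cv2.resize(c["frame"][max(0,int(proj(c,[q])[0,1])-90):int(proj(c,[q])[0,1])+50,max(0,int(proj(c,[q])[0,0])-90):int(proj(c,[q])[0,0])+90],None,fx=4,fy=4)[...,::-1])
    v,u=np.mgrid[:400,:640]; pc=np.stack([(u-c["cx"])/c["fx"]*D,-(v-c["cy"])/c["fy"]*D,-D],-1)[D>0]
    w=Rq(c["rotation"]).apply(pc)+c["eye"]; t=(w-q)@r*1000
    for s in(-1,1):
        k=(abs(t[:,0])<16)&(s*t[:,1]>22)&(s*t[:,1]<45)&(t[:,2]<30)&(t[:,2]>-120)
        print(s,np.histogram(t[k,2],bins=np.arange(-120,31,10))[0])
E
```

```text
scene [[213. 201.]]
-1 [ 7 11 11 35 18 14 15 22  6  0  0  0 92  0  0]
1 [14 11 28 44 20 11 17 15  8  0  0  0 91  2  0]
top [[421. 238.]]
-1 [ 5 21 19 18 14  0  0  2  2  0  0  0 64  0  0]
1 [0 0 0 0 0 0 0 0 0 0 0 0 0 0 0]
```

View pics/s2.png

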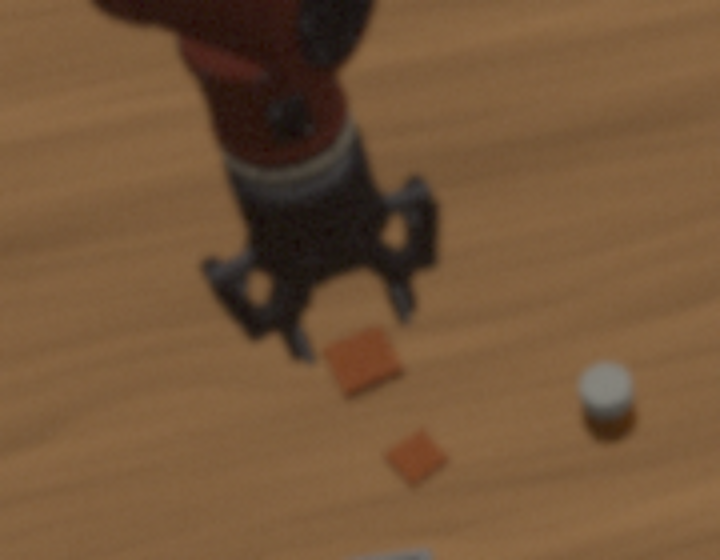

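Scene view: the fingertips really do hover about 38 mm above the table, while the reported TCP z is 6 mm. So the real tips sit about 32 mm behind the reported TCP, and I'll descend further while watching the force.

Emit:
{"op": "play_rows", "data": {
  "plan": "0 0 0.8 0 0 0 0.3; 0 0 0.6 0 0 0 0.3; 0 0 0.5 0 0 0 0.3; 0 0 0.3 0 0 0 0.3; 0 0 0 0 0 0 0.3; 0 0 0 0 0 0 0.3"
}}

```text
time: 3.2
ee_pos: [0.4617, -0.2948, -0.0173]
tcp_rot: [-0.0, 0.992, 0.128, -0.0]
ft_force: [0.6, -0.5, 0.4]
gripper_width: 0.0555
grasp_force: 0.0
```

```bash
cat >>h.py <<'E'
def tips(c,o,hw):
    "lowest finger points tool z (mm), near pad half opening hw mm"
    q,th,r=state(o); D=c["depth"]; v,u=np.mgrid[:400,:640]; k=D>0
    pc=np.stack([(u-c["cx"])/c["fx"]*D,-(v-c["cy"])/c["fy"]*D,-D],-1)[k]
    t=(Rq(c["rotation"]).apply(pc)+c["eye"]-q)@r*1000
    for s in(-1,1):
        k=(abs(t[:,0])<12)&(abs(s*t[:,1]-hw-3)<6); print(s,np.histogram(t[k,2],bins=np.arange(-60,40,4))[0])
E
python3 - <<'E'
from h import *; from station import *
o=get_obs(); print(o["ee_pos"],o["ft_force"],o["joints"])
c=read_camera("wrist"); tips(c,o,28)
cv2.imwrite("pics/w3.png",c["frame"][...,::-1])
E
```

```text
[ 0.46172718 -0.29482304 -0.01728347] [ 0.56559867 -0.50481855  0.4336139 ] [-6.96386868e-01  3.53639502e-01  1.91952888e+00 -1.17445910e-05
  8.68719197e-01  6.17230850e-01]
-1 [184 153 147 136 118 116  73  17   0   0 485   4   0   0   0   0   0   0
   0   0   0   0   0   0]
1 [166 155 132 134 112 108  77  16   0   0 509   6   0   0   0   0   0   0
   0   0   0   0   0   0]
```

View pics/w3.png

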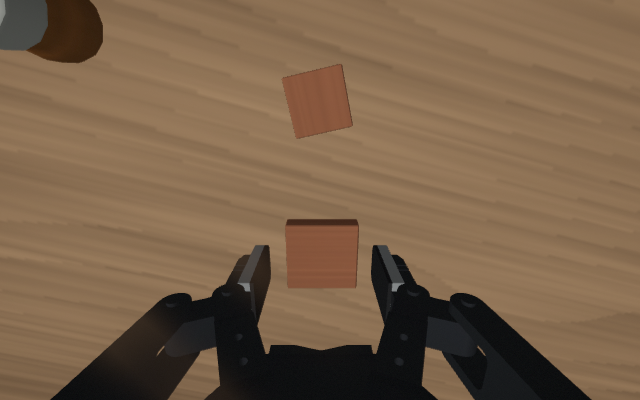

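Wrist view: the plate at (322,255) is centred between the pads, with no contact yet and the tips about 13 mm up. I'll go down 7 mm and close.

Emit:
{"op": "play_rows", "data": {
  "plan": "0 0 0.4 0 0 0 0.3; 0 0 0.3 0 0 0 0.3; 0 0 0 0 0 0 0.3; 0 0 0 0 0 0 0; 0 0 0 0 0 0 -0.3; 0 0 0 0 0 0 -0.3; 0 0 0 0 0 0 -0.3; 0 0 0 0 0 0 -0.3"
}}

```text
time: 4.05
ee_pos: [0.462, -0.2951, -0.0239]
tcp_rot: [0.0, 0.992, 0.128, 0.0]
ft_force: [0.7, 0.4, 0.5]
gripper_width: 0.0388
grasp_force: 40.5
```

```bash
python3 - <<'E'
from h import *; from station import *
o=get_obs(); print(o["ee_pos"],o["ft_force"],o["gripper_width"],o["grasp_force"])
c=read_camera("wrist"); tips(c,o,20)
p,s,a,k=local(c,320,258,38,.01); print(p,s,a)
E
```

```text
[ 0.46203491 -0.29506938 -0.02386917] [0.66633511 0.4304928  0.53701303] 0.0388268558272834 40.45540630817413
-1 [156 142 140 116 115 100 212   3  54  77   0   0   0   0   0   0   0   0
   0   0   0   0   0   0]
1 [153 129 122 119 110  93 273   3  53  58   0   0   0   0   0   0   0   0
   0   0   0   0   0   0]
[ 0.4826 -0.2898] [ 3.3 39.1] 13.9
```

Emit:
{"op": "play_rows", "data": {
  "plan": "0 0 -2 0 0 0 -0.3; 0 0 -4 0 0 0 -0.3; 0 0 -4 0 0 0.082 -0.3; 2.556 -3.341 0 0 0 0 -0.3; 2.556 -3.341 0 0 0 0 -0.3; 2.556 -3.341 0 0 0 0 -0.3; 2.556 -3.341 0 0 0 0 -0.3; 2.556 -3.341 0 0 0 0 -0.3; 2.556 -3.341 0 0 0 0 -0.3; 2.556 -3.341 0 0 0 0 -0.3; 2.556 -3.341 0 0 0 0 -0.3; 0 0 0 0 0 0 -0.3"
}}

```text
time: 5.3
ee_pos: [0.6181, 0.0087, 0.0757]
tcp_rot: [-0.001, 0.996, 0.09, 0.001]
ft_force: [-0.5, -0.1, -1.1]
gripper_width: 0.0389
grasp_force: 40.7
```

```bash
python3 - <<'E'
from h import *; from station import *
o=get_obs(); print(o["gripper_width"],o["grasp_force"]); go(o,.6165,.004,10.1,-.0059)
c=read_camera("wrist"); cv2.imwrite("pics/w4.png",c["frame"][...,::-1]); np.savez("w.npz",**c)
print(proj(c,[[.6158,.0046,.018]]))
E
```

```text
0.03885621209484035 40.72790086269379
tcp [0.6181 0.0087 0.0757] yaw 10.32 tilt [0.0013 0.0019] -> az 0.0039 then x,y cm [-0.24  0.44] z 8.16
[[324.518021   209.30520974]]
```

View pics/w4.png

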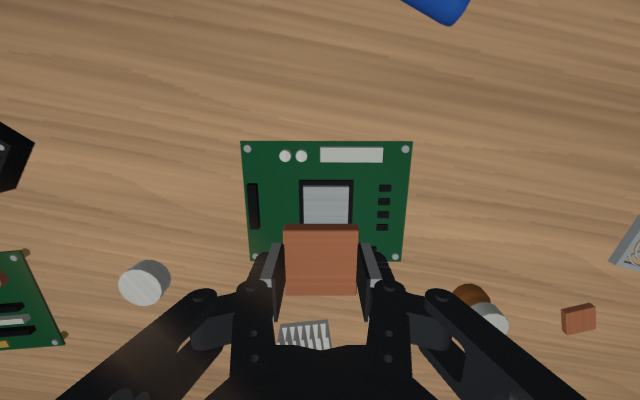

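Wrist view: the plate is held square, the processor's front half is visible (304–349, top edge at row about 185), and the board runs from (241,141) to (412,142). I'll measure from the visible edge.

```bash
python3 - <<'E'
from h import *; from station import *
c=dict(np.load("w.npz")); f=c["frame"].astype(int)
m=np.zeros((400,640),np.uint8); s=f[178:222,295:358]; m[178:222,295:358]=(s.min(2)>110)
cs,_=cv2.findContours(m,0,1); k=max(cs,key=cv2.contourArea); u0,v0,w,h=cv2.boundingRect(k); print(u0,v0,w,h)
tc=cast(c,[[u0-.5,v0-.5],[u0+w-.5,v0-.5]],.018); print("top edge len",np.linalg.norm(tc[1]-tc[0]))
r=np.radians(10.1); print("cpu ctr",tc.mean(0)-.019*np.array([np.cos(r),np.sin(r)]), "edge yaw",np.degrees(np.arctan2(*(tc[0]-tc[1])[::-1]))-90)
G=((f[...,1]>f[...,0]+20)).astype(np.uint8); G[:,:200]=0;G[:,430:]=0
cs,_=cv2.findContours(G,0,1); k=max(cs,key=cv2.contourArea)[:,0]
e=[k[np.argmin(k@[1,1])],k[np.argmax(k@[1,-1])]]; tb=cast(c,e,.010); print(e,np.linalg.norm(tb[1]-tb[0]),"board ctr",tb.mean(0)-.055*np.array([np.cos(r),np.sin(r)]),np.degrees(np.arctan2(*(tb[0]-tb[1])[::-1]))-90)
o=get_obs(); go(o,.6165,.004,10.1,-.0059)
# held plate: top face +x edge approx
E
```

```text
303 187 46 35
top edge len 0.037784269390383575
cpu ctr [0.61684206 0.00411851] edge yaw 10.300693380401981
[array([241, 141], dtype=int32), array([412, 142], dtype=int32)] 0.13839612811092894 board ctr [0.61650065 0.00342272] 9.950612949453884
tcp [0.6167 0.0064 0.0753] yaw 10.28 tilt [-0.0008  0.0002] -> az 0.0031 then x,y cm [-0.07  0.23] z 8.12
```

Emit:
{"op": "play_rows", "data": {
  "plan": "0 0 0 0 0 0 -0.3; 0 0 0 0 0 0 -0.3; 0 0 3 0 0 0 -0.3; 0 0 2.5 0 0 0 -0.3; 0 0 1.5 0 0 0 -0.3; 0 0 0.5 0 0 0 -0.3; 0 0 0 0 0 0 -0.3; 0 0 0 0 0 0 -0.3; 0 0 0 0 0 0 -0.3"
}}

```text
time: 6.25
ee_pos: [0.6181, 0.0037, 0.0026]
tcp_rot: [0.0, 0.996, 0.087, 0.002]
ft_force: [0.3, 0.3, -0.9]
gripper_width: 0.0384
grasp_force: 40.7
```

```bash
python3 - <<'E'
from h import *; from station import *
o=get_obs(); print(o["ft_force"]); go(o,.6167,.0042,10.2,-.0059)
E
```

```text
[ 0.34326066  0.29837414 -0.9351609 ]
tcp [0.6181 0.0037 0.0026] yaw 10.03 tilt [ 0.0031 -0.0003] -> az -0.003 then x,y cm [-0.13 -0.07] z 0.85
```

Emit:
{"op": "play_rows", "data": {
  "plan": "-0.05 0 0.4 0 0 0 -0.3; 0 0 0.3 0 0 0 -0.3; 0 0 0.15 0 0 0 -0.3; 0 0 0 0 0 0 -0.3; 0 0 0 0 0 0 -0.3"
}}

```text
time: 6.75
ee_pos: [0.6165, 0.0039, -0.0059]
tcp_rot: [0.0, 0.996, 0.088, 0.0]
ft_force: [-2.7, 0.3, 7.0]
gripper_width: 0.0382
grasp_force: 41.6
```

Emit:
{"op": "play_rows", "data": {
  "plan": "0 0 0 0 0 0 0.2; 0 0 0 0 0 0 0.3; 0 0 0 0 0 0 0.3; 0 0 -1.5 0 0 0 0.3; 0 0 -3 0 0 0 0.4; 0 0 -4 0 0 0 0.5; -4 0 -3 0 0 0 0.5; -4 0 0 0 0 0 0.5; -4 0 0 0 0 0 0.5; 0 0 0 0 0 0 0.5; 0 0 0 0 0 0 0.5"
}}

```text
time: 7.85
ee_pos: [0.4976, -0.0171, 0.1081]
tcp_rot: [0.0, 0.996, 0.087, 0.001]
ft_force: [0.5, -0.6, 0.4]
gripper_width: 0.0638
grasp_force: 0.0
```

```bash
python3 - <<'E'
from h import *; from station import *
c=read_camera("wrist"); cv2.imwrite("pics/w5.png",c["frame"][...,::-1]); np.savez("w.npz",**c)
o=get_obs(); go(o,.4602,-.006,17.5,-.015)
print(proj(c,[[.6165,.0039,.028],[.4602,-.006,.025]]))
E
```

```text
tcp [ 0.4991 -0.0172  0.1087] yaw 10.02 tilt [ 0.003  -0.0004] -> az -0.1305 then x,y cm [-3.37 -2.24] z 12.37
[[319.84449177  50.98777886]
 [302.02926469 231.35149897]]
```

View pics/w5.png

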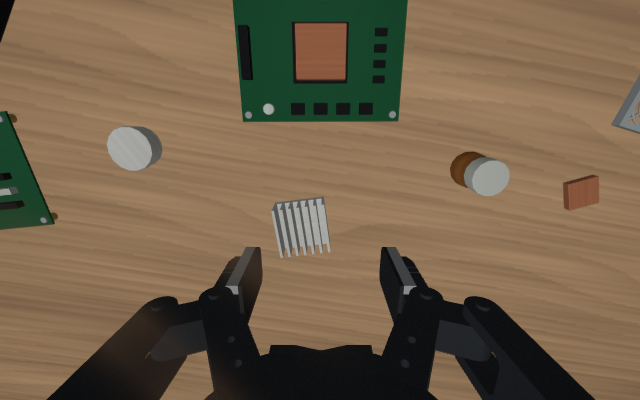

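Wrist view: the plate lies square on the processor at (320,52), and the heat sink is at about (302,228) with its fins visible. I'll measure both.

```bash
python3 - <<'E'
from h import *; from station import *
c=dict(np.load("w.npz")); f=c["frame"].astype(int)
M=np.zeros((400,640)); M[10:95,280:360]=((f[...,0]-f[...,1])>25)[10:95,280:360]
print("plate",rect(c,M,.028)[:3])
print("sink",local(c,302,228,38,.025)[:3])
E
```

```text
plate (array([0.616 , 0.0034]), array([39.5, 39.7]), 9.9)
sink (array([ 0.4638, -0.0044]), array([57.5, 50.9]), 17.6)
```

Emit:
{"op": "play_rows", "data": {
  "plan": "0 0 0 0 0 -0.131 0.5; -3.3 -2.2 0 0 0 0 0.5; 0 0 4 0 0 0 0.5; 0 0 3 0 0 0 0.5; 0 0 0 0 0 0 0.5; 0 0 0 0 0 0 0.5; 0 0 0 0 0 0 0.5"
}}

```text
time: 8.6
ee_pos: [0.4625, -0.0063, 0.0392]
tcp_rot: [0.001, 0.988, 0.153, 0.002]
ft_force: [-0.6, -0.0, 0.8]
gripper_width: 0.064
grasp_force: 0.0
```

```bash
python3 - <<'E'
from h import *; from station import *
c=read_camera("wrist")
o=get_obs(); go(o,.4602,-.0058,17.6,-.024)
u=proj(c,[[.4602,-.0058,.025]])[0]; print(u)
print("sink",local(c,u[0],u[1],48,.025)[:3])
E
```

```text
tcp [ 0.4624 -0.0064  0.0393] yaw 17.55 tilt [ 0.0039 -0.0006] -> az -0.0009 then x,y cm [-0.2  -0.12] z 6.33
[318.19279961 229.43396145]
sink (array([ 0.4631, -0.0042]), array([56.3, 50.2]), 17.5)
```

Emit:
{"op": "play_rows", "data": {
  "plan": "-0.15 -0.15 2 0 0 0 0.5; 0 0 2 0 0 0 0.5; 0 0 1.5 0 0 0 0.5; 0 0 0.8 0 0 0 0.5; 0 0 0 0 0 0 0.5; 0 0 0 0 0 0 0.2; 0 0 0 0 0 0 0; 0 0 0 0 0 0 0; 0 0 0 0 0 0 0; 0 0 0 0 0 0 0",
  "squeeze": 30
}}

```text
time: 9.65
ee_pos: [0.4593, -0.0052, -0.0244]
tcp_rot: [0.0, 0.988, 0.153, 0.001]
ft_force: [1.1, 0.3, 5.0]
gripper_width: 0.0491
grasp_force: 33.5
```

```bash
python3 - <<'E'
from h import *; from station import *
c=read_camera("wrist")
o=get_obs(); go(o,.6162,.0037,10.1,-.024); print(o["gripper_width"],o["grasp_force"],o["ft_force"])
E
```

```text
tcp [ 0.4594 -0.0052 -0.0244] yaw 17.54 tilt [ 0.0025 -0.0004] -> az 0.1299 then x,y cm [15.6   1.87] z -0.04
0.04924129946303157 33.50209102034569 [-0.82176407 -0.13784591  5.84634569]
```

Emit:
{"op": "play_rows", "data": {
  "plan": "0 0 -2 0 0 0 0; 0 0 -3.5 0 0 0 0; 0 0 -3.5 0 0 0.13 0; 3.9 0.46 0 0 0 0 0; 3.9 0.46 0 0 0 0 0; 3.9 0.46 0 0 0 0 0; 3.9 0.46 0 0 0 0 0; 0 0 0 0 0 0 0; 0 0 0 0 0 0 0; 0 0 0 0 0 0 0"
}}

```text
time: 10.7
ee_pos: [0.6128, 0.0044, 0.0633]
tcp_rot: [-0.0, 0.996, 0.088, -0.002]
ft_force: [-0.4, 0.6, -1.0]
gripper_width: 0.0492
grasp_force: 32.8
```

```bash
python3 - <<'E'
from h import *; from station import *
c=read_camera("wrist"); cv2.imwrite("pics/w6.png",c["frame"][...,::-1]); np.savez("w.npz",**c)
o=get_obs(); go(o,.6162,.0037,10.1,.0036); print(o["gripper_width"],o["grasp_force"],o["ft_force"])
E
```

```text
tcp [0.6128 0.0043 0.0636] yaw 10.09 tilt [-0.0025  0.0002] -> az -0.0001 then x,y cm [0.33 0.12] z 6.0
0.04948588663892562 32.77647428680211 [ 0.22952813 -0.3285027  -1.33607364]
```

View pics/w6.png

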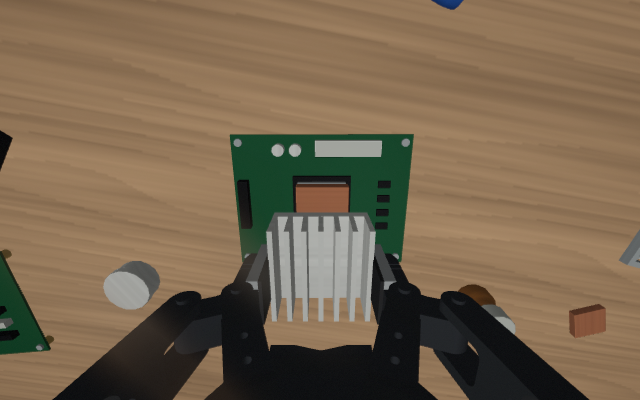

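Wrist view: the heat sink is held square with its fins up, and the plate is visible behind it at (322,197). Descending.

Emit:
{"op": "play_rows", "data": {
  "plan": "0.2 0.05 2.5 0 0 0 0; 0 0 2 0 0 0 0; 0 0 0.8 0 0 0 0; 0 0 0 0 0 0 0; 0 0 0 0 0 0 0; 0 0 0 0 0 0 0"
}}

```text
time: 11.35
ee_pos: [0.6179, 0.0039, 0.0129]
tcp_rot: [0.0, 0.996, 0.088, 0.001]
ft_force: [-0.8, -0.2, -1.4]
gripper_width: 0.0492
grasp_force: 32.8
```

```bash
python3 - <<'E'
from h import *; from station import *
read_camera("wrist")
o=get_obs(); go(o,.6162,.0037,10.1,.0036); print(o["ft_force"])
E
```

```text
tcp [0.618  0.0039 0.0129] yaw 10.09 tilt [ 0.0026 -0.0003] -> az -0.0001 then x,y cm [-0.18 -0.01] z 0.93
[ 0.24481161  0.72352031 -1.1125543 ]
```

Emit:
{"op": "play_rows", "data": {
  "plan": "-0.1 0 0.4 0 0 0 0; 0 0 0.3 0 0 0 0; 0 0 0.2 0 0 0 0; 0 0 0.05 0 0 0 0; 0 0 0 0 0 0 0; 0 0 0 0 0 0 0"
}}

```text
time: 12.0
ee_pos: [0.616, 0.0039, 0.0036]
tcp_rot: [0.0, 0.996, 0.088, -0.0]
ft_force: [-3.4, 1.7, 8.2]
gripper_width: 0.0493
grasp_force: 33.9
```

Emit:
{"op": "play_rows", "data": {
  "plan": "0 0 0 0 0 0 0.3; 0 0 0 0 0 0 0.5; 0 0 0 0 0 0 0.5; 0 0 -2 0 0 0 0.5; 0 0 -4 0 0 0 0.5; 0 0 -4 0 0 0 0.5; 0.9 -4 0 0 0 0 0.5; 0.9 -4 0 0 0 0 0.5; 0.9 -4 0 0 0 0 0.5; 0.9 -4 0 0 0 0 0.5; 0.9 -4 0 0 0 0 0.5"
}}

```text
time: 13.1
ee_pos: [0.6248, 0.2102, 0.1015]
tcp_rot: [0.0, 0.996, 0.088, -0.0]
ft_force: [0.9, -0.3, -0.1]
gripper_width: 0.064
grasp_force: 0.0
```

Emit:
{"op": "play_rows", "data": {
  "plan": "0 0 0 0 0 -0.134 0.5; 0 0 0 0 0 -0.134 0.5; 0 0 0 0 0 -0.134 0.5; 0 0 0 0 0 -0.134 0.5; 0 0 0 0 0 -0.134 0.5; 0 0 0 0 0 -0.134 0.5; 0 0 0 0 0 -0.134 0.5; 0 0 0 0 0 0 0.5; 0 0 0 0 0 0 0.5"
}}

```text
time: 14.0
ee_pos: [0.6248, 0.2087, 0.1015]
tcp_rot: [-0.0, 0.85, 0.528, -0.0]
ft_force: [-0.0, 0.3, 0.4]
gripper_width: 0.0642
grasp_force: 0.0
```

```bash
python3 - <<'E'
from h import *; from station import *
c=read_camera("wrist"); cv2.imwrite("pics/w7.png",c["frame"][...,::-1]); np.savez("w.npz",**c)
o=get_obs(); go(o,.6115,.2855,63.8,-.024); print(o["ft_force"],o["gripper_width"])
print(proj(c,[[.6115,.2855,.02]]))
t=read_camera("top"); np.savez("t.npz",**t)
p=proj(t,[[.616,.0038,.053]])[0];print(p)
print("sink", local(t,p[0],p[1],15,.053)[:3])
E
```

```text
tcp [0.6249 0.2087 0.1016] yaw 63.7 tilt [-0.0004 -0.0001] -> az -0.0017 then x,y cm [ 6.3  -4.59] z 12.56
[ 0.01965076 -0.03937242  0.32925292] 0.06400798378429344
[[265.96449414 126.27409309]]
[290.50613915 165.97860499]
sink (array([0.6131, 0.0036]), array([55.1, 50.8]), 9.8)
```

View pics/w7.png

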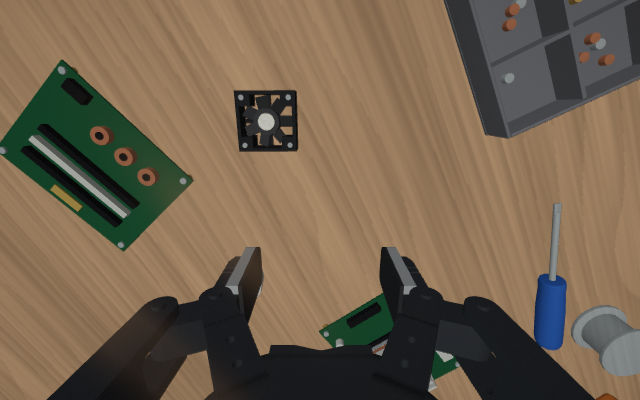

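Wrist view: the fan is at (266,121), nearly square to the tool, label up. Measuring it.

```bash
python3 - <<'E'
from h import *; from station import *
c=dict(np.load("w.npz")); print("label",cast(c,[[266,122]],.02))
p,s,a,k=local(c,266,121,45,.02); print(p,s,a,k[:,0].min(0),k[:,0].max(0))
go(get_obs(),.613,.2865,63.6,-.024)
E
```

```text
label [[0.61327417 0.28853982]]
[0.6139 0.2886] [49.8 51.3] -26.1 [234  90] [297 151]
tcp [0.625  0.2087 0.1017] yaw 63.73 tilt [-0.0003 -0.    ] -> az 0.0023 then x,y cm [ 6.44 -4.53] z 12.57
```

Emit:
{"op": "play_rows", "data": {
  "plan": "3.25 -2.25 0 0 0 0 0.5; 3.25 -2.25 0 0 0 0 0.5; 0 0 3.5 0 0 0 0.5; 0 0 2.5 0 0 0 0.5; 0 0 0 0 0 0 0.5; 0 0 0 0 0 0 0.5; 0 0 0 0 0 0 0.5; 0 0 0 0 0 0 0.5"
}}

```text
time: 14.9
ee_pos: [0.6152, 0.2872, 0.0443]
tcp_rot: [0.0, 0.849, 0.528, 0.002]
ft_force: [0.2, 0.5, -0.7]
gripper_width: 0.0637
grasp_force: 0.0
```

```bash
python3 - <<'E'
from h import *; from station import *
c=read_camera("wrist")
u=proj(c,[[.613,.287,.02]])[0]; print(u)
p,s,a,k=local(c,u[0],u[1],52,.02); print(p,s,a,k[:,0].min(0),k[:,0].max(0))
go(get_obs(),*p,63.8,-.024)
E
```

```text
[317.37585031 222.21245042]
[0.6144 0.2914] [54.4 49.9] -26.3 [281 180] [351 250]
tcp [0.615  0.2871 0.0441] yaw 63.8 tilt [0.0034 0.0012] -> az -0.0 then x,y cm [ 0.36 -0.24] z 6.81
```

Emit:
{"op": "play_rows", "data": {
  "plan": "0.15 -0.15 2.5 0 0 0 0.5; 0 0 2 0 0 0 0.5; 0 0 1.5 0 0 0 0.5; 0 0 0.75 0 0 0 0.5; 0 0 0 0 0 0 0.5; 0 0 0 0 0 0 0.2; 0 0 0 0 0 0 0; 0 0 0 0 0 0 0; 0 0 0 0 0 0 0; 0 0 0 0 0 0 0",
  "squeeze": 25
}}

```text
time: 15.95
ee_pos: [0.6136, 0.2892, -0.0244]
tcp_rot: [0.0, 0.849, 0.529, 0.001]
ft_force: [0.2, -0.6, 3.0]
gripper_width: 0.0493
grasp_force: 27.4
```

```bash
python3 - <<'E'
from h import *; from station import *
c=read_camera("wrist")
o=get_obs(); go(o,.616,.0038,100.1,-.024); print(o["gripper_width"],o["grasp_force"],o["ft_force"])
u=proj(c,[[.613,.288,.02]])[0]; M=np.zeros((400,640))
f=c["frame"].astype(int); m=(f.min(2)>170); m[:200]=0; m[320:]=0; m[:,:280]=0; m[:,360:]=0
k=rect(c,m,.02); print(u,"label",k[0],k[1]); go(o,*k[0],63.8)
E
```

```text
tcp [ 0.6135  0.2892 -0.0245] yaw 63.84 tilt [0.0018 0.0006] -> az -0.6328 then x,y cm [-28.14  -4.76] z -0.05
0.049288693605722265 27.455363273620605 [0.35823839 0.43336001 4.71260233]
[319.97859448 275.52644105] label [0.6136 0.2892] [12.6 13. ]
tcp [ 0.6135  0.2892 -0.0245] yaw 63.84 tilt [0.0018 0.0006] -> az 0.0008 then x,y cm [0.   0.01] z None
```

Emit:
{"op": "play_rows", "data": {
  "plan": "0 0 -2 0 0 0 0; 0 0 -3 0 0 -0.1266 0; 0 0 -3 0 0 -0.1266 0; 0 0 -3 0 0 -0.1266 0; 0 0 0 0 0 -0.1266 0; 0 0 0 0 0 -0.1266 0; -4 -0.67 0 0 0 0 0; -4 -0.67 0 0 0 0 0; -4 -0.67 0 0 0 0 0; -4 -0.67 0 0 0 0 0; -4 -0.67 0 0 0 0 0; 0 0 0 0 0 0 0"
}}

```text
time: 17.2
ee_pos: [0.6143, 0.0812, 0.0839]
tcp_rot: [0.0, 0.644, 0.765, -0.001]
ft_force: [0.4, 0.9, -0.1]
gripper_width: 0.0492
grasp_force: 27.0
```

```bash
python3 - <<'E'
from h import *; from station import *
o=get_obs(); go(o,.6163,.0038,100.1,.0286); print(o["gripper_width"],o["grasp_force"],o["ft_force"])
t=read_camera("top"); np.savez("t.npz",**t)
o=get_obs(); go(o,.6163,.0038,100.1,.0286)
E
```

```text
tcp [0.6143 0.0812 0.0839] yaw 99.82 tilt [-0.0012 -0.0021] -> az -0.0049 then x,y cm [-7.66 -1.16] z 5.53
0.049220702152884474 27.007745504379272 [ 0.43817037  0.90299974 -0.12560894]
tcp [0.6143 0.0837 0.0839] yaw 99.87 tilt [-0.0011 -0.0001] -> az -0.004 then x,y cm [-7.9 -1.2] z 5.53
```

Emit:
{"op": "play_rows", "data": {
  "plan": "-4 -0.62 0 0 0 0 0; -4 -0.62 0 0 0 0 0; 0 0 0 0 0 0 0; 0 0 0 0 0 0 0; 0 0 0 0 0 0 0; 0 0 0 0 0 0 0"
}}

```text
time: 17.85
ee_pos: [0.6164, 0.0068, 0.0842]
tcp_rot: [-0.0, 0.641, 0.767, 0.0]
ft_force: [0.3, -0.0, -0.7]
gripper_width: 0.0494
grasp_force: 27.0
```

```bash
python3 - <<'E'
from h import *; from station import *
c=read_camera("wrist"); cv2.imwrite("pics/w8.png",c["frame"][...,::-1]); np.savez("w.npz",**c)
o=get_obs(); go(o,.6163,.0038,100.1,.0286)
b=R.from_euler("z",10.1,degrees=True).apply([[25,25,0],[-25,25,0],[-25,-25,0],[25,-25,0]])/1000
print(proj(c,b+[.6163,.0038,.053]).round(1).tolist())
E
```

```text
tcp [0.6164 0.0067 0.0842] yaw 100.22 tilt [-0.0003  0.0003] -> az 0.002 then x,y cm [-0.28 -0.06] z 5.56
[[354.0, 188.9], [285.2, 188.8], [287.6, 250.3], [351.6, 250.4]]
```

View pics/w8.png

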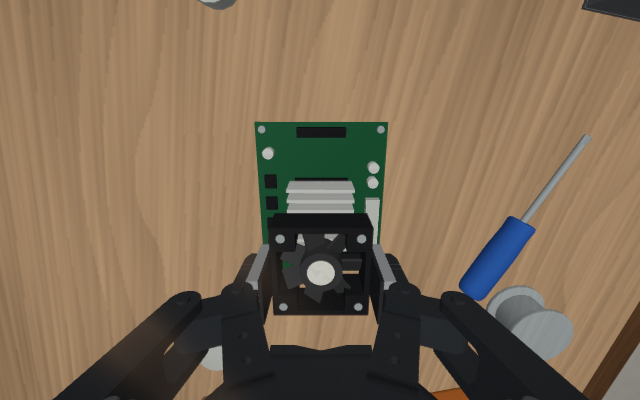

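Wrist view: the fan is held square, label up. The sink sits behind it at columns 286–355, within about 1 px of the prediction. Descending.

Emit:
{"op": "play_rows", "data": {
  "plan": "-0.25 -0.05 2.2 0 0 0 0; 0 0 1.8 0 0 0 0; 0 0 0.8 0 0 0 0; 0 0 0 0 0 0 0; 0 0 0 0 0 0 0; 0 0 0 0 0 0 0; 0 0 0 0 0 0 0"
}}

```text
time: 18.6
ee_pos: [0.6176, 0.0026, 0.0376]
tcp_rot: [0.001, 0.642, 0.767, 0.001]
ft_force: [0.1, -0.7, -0.1]
gripper_width: 0.0492
grasp_force: 27.0
```

```bash
python3 - <<'E'
from h import *; from station import *
read_camera("wrist")
o=get_obs(); go(o,.6163,.0038,100.1,.0286); print(o["ft_force"])
E
```

```text
tcp [0.6174 0.0026 0.0375] yaw 100.11 tilt [ 0.0019 -0.0002] -> az 0.0002 then x,y cm [ 0.14 -0.09] z 0.89
[-0.32810352  0.91249262  0.30049117]
```

Emit:
{"op": "play_rows", "data": {
  "plan": "0.1 -0.05 0.4 0 0 0 0; 0 0 0.3 0 0 0 0; 0 0 0.15 0 0 0 0; 0 0 0.05 0 0 0 0; 0 0 0 0 0 0 0; 0 0 0 0 0 0 0"
}}

```text
time: 19.25
ee_pos: [0.6158, 0.0036, 0.0285]
tcp_rot: [-0.0, 0.642, 0.767, -0.0]
ft_force: [-2.9, 0.4, 6.5]
gripper_width: 0.0494
grasp_force: 27.7
```

Emit:
{"op": "play_rows", "data": {
  "plan": "0 0 0 0 0 0 0.3; 0 0 0 0 0 0 0.5; 0 0 0 0 0 0 0.5; 0 0 -2 0 0 0 0.5; 0 0 -3.5 0 0 0 0.5; 0 0 -3.5 0 0 0 0.5; -4.3 -0.57 0 0 0 0 0.5; -4.3 -0.57 0 0 0 0 0.5; -4.3 -0.57 0 0 0 0 0.5; -4.3 -0.57 0 0 0 0 0.5; -4.3 -0.57 0 0 0 0 0.5; -4.3 -0.57 0 0 0 0 0.5"
}}

```text
time: 20.45
ee_pos: [0.6272, -0.2581, 0.117]
tcp_rot: [-0.0, 0.642, 0.767, 0.0]
ft_force: [0.4, -0.0, 0.2]
gripper_width: 0.0641
grasp_force: 0.0
```

Emit:
{"op": "play_rows", "data": {
  "plan": "-4.3 -0.57 0 0 0 0 0.5; 0 0 0 0 0 0.136 0.5; 0 0 0 0 0 0.136 0.5; 0 0 2 0 0 0 0.5; 0 0 2 0 0 0 0.5; 0 0 0 0 0 0 0.5; 0 0 0 0 0 0 0.5; 0 0 0 0 0 0 0.5; 0 0 0 0 0 0 0.5"
}}

```text
time: 21.35
ee_pos: [0.6304, -0.3004, 0.0791]
tcp_rot: [0.001, 0.74, 0.673, 0.0]
ft_force: [0.4, -0.9, 0.9]
gripper_width: 0.0641
grasp_force: 0.0
```

```bash
python3 - <<'E'
from h import *; from station import *
c=read_camera("wrist"); cv2.imwrite("pics/w9.png",c["frame"][...,::-1]); np.savez("w.npz",**c)
o=get_obs(); go(o,.6294,-.301,84.5,-.024)
u=proj(c,[[.6294,-.301,.008]])[0]; print(u)
p,s,a,k=local(c,u[0],u[1],45,.008); print(p,s,a,k[:,0].min(0),k[:,0].max(0)); go(o,*p,84.5)
t=read_camera("top"); np.savez("t.npz",**t)
p=proj(t,[[.616,.0038,.073]])[0];print(p)
print("fan", local(t,p[0],p[1],15,.073)[:3])
E
```

```text
tcp [ 0.6304 -0.3003  0.079 ] yaw 84.53 tilt [ 0.0022 -0.0013] -> az 0.0005 then x,y cm [-0.08 -0.09] z 10.3
[318.97047316 201.04056807]
[ 0.6295 -0.3004] [51.2 50.2] -5.5 [290 172] [347 227]
tcp [ 0.6304 -0.3003  0.079 ] yaw 84.53 tilt [ 0.0022 -0.0013] -> az 0.0005 then x,y cm [-0.02 -0.08] z None
[290.07336527 164.49582501]
fan (array([0.6171, 0.004 ]), array([64.7, 64.2]), 0.9)
```

View pics/w9.png

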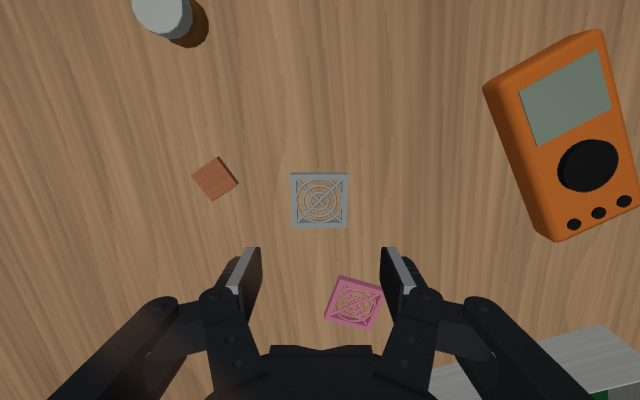

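Wrist view: the steel grille is at (320,200), square to the tool, and the pink one is clear at (355,302). Descending with a narrower opening.

Emit:
{"op": "play_rows", "data": {
  "plan": "0 -0.05 3 0 0 0 0.4; 0 0 3 0 0 0 0.35; 0 0 2.5 0 0 0 0.35; 0 0 1.3 0 0 0 0.35; 0 0 0.4 0 0 0 0.35; 0 0 0 0 0 0 0.35; 0 0 0 0 0 0 0.35; 0 0 0 0 0 0 0.35"
}}

```text
time: 22.25
ee_pos: [0.6304, -0.3006, -0.0225]
tcp_rot: [0.002, 0.74, 0.673, 0.001]
ft_force: [-0.1, -0.5, 0.4]
gripper_width: 0.0574
grasp_force: 0.0
```

```bash
python3 - <<'E'
from h import *; from station import *
c=read_camera("wrist"); o=get_obs(); print(o["ft_force"],o["gripper_width"])
go(o,.6295,-.3004,84.5,-.027); tips(c,o,29)
q,th,r=state(o); u=proj(c,[[*q[:2],.008]])[0]; print(u)
p,s,a,k=local(c,u[0],u[1],45,.008); print(p,s,a,k[:,0].min(0),k[:,0].max(0)); go(o,*p,84.5)
E
```

```text
[0.27849926 0.31794512 0.21870528] 0.057500494505428476
tcp [ 0.6302 -0.3005 -0.0227] yaw 84.52 tilt [ 0.0026 -0.0016] -> az 0.0004 then x,y cm [ 0.01 -0.07] z 0.43
-1 [180 159 139 145 117 114  63   7  13 362   0   0   0   0   0   0   0   0
   0   0   0   0   0   0]
1 [162 162 135 133 119 112  59   6   5 492   0   0   0   0   0   0   0   0
   0   0   0   0   0   0]
[319.84998811 258.81144517]
[ 0.6282 -0.3138] [35. 52.] -2.7 [275 250] [365 304]
tcp [ 0.6302 -0.3005 -0.0227] yaw 84.52 tilt [ 0.0026 -0.0016] -> az 0.0004 then x,y cm [-1.34 -0.07] z None
```

Emit:
{"op": "play_rows", "data": {
  "plan": "0 0 0.25 0 0 0 0.35; 0 0 0.2 0 0 0 0.35; 0 0 0 0 0 0 0.35; 0 0 0 0 0 0 0.35; 0 0 0 0 0 0 0; 0 0 0 0 0 0 0; 0 0 0 0 0 0 0; 0 0 0 0 0 0 0"
}}

```text
time: 23.1
ee_pos: [0.629, -0.2998, -0.029]
tcp_rot: [0.0, 0.74, 0.673, 0.0]
ft_force: [0.0, -0.1, 0.7]
gripper_width: 0.049
grasp_force: 27.4
```

```bash
python3 - <<'E'
from h import *; from station import *
c=read_camera("wrist"); o=get_obs(); print(o["ft_force"],o["gripper_width"],o["grasp_force"])
go(o,.616,.0038,100.1)
t=dict(np.load("t.npz")); f=t["frame"].astype(int); v,u=164,290
# fan label (white centre) from top view
m=np.zeros((400,640)); m[v-5:v+6,u-5:u+6]=(f.min(2)>110)[v-5:v+6,u-5:u+6]
k=rect(t,m,.073); print("label",k[0],k[1])
D=t["eye"][2]-t["depth"][v-14:v+15,u-14:u+15]; m[:]=0; m[v-14:v+15,u-14:u+15]=(D>.06); k=rect(t,m,.073); print("fan by depth",k[:3])
E
```

```text
[ 0.26056336 -0.75119105 -0.21634093] 0.04938995123291007 27.411353588104248
tcp [ 0.629  -0.2998 -0.029 ] yaw 84.52 tilt [ 0.0002 -0.0002] -> az -0.2719 then x,y cm [30.12  4.04] z None
label [0.6149 0.0039] [12.9 12.8]
fan by depth (array([0.6146, 0.0039]), array([52.4, 52. ]), 10.3)
```

Emit:
{"op": "play_rows", "data": {
  "plan": "0 0 -2 0 0 0 0; 0 0 -3.5 0 0 0 0; 0 0 -3.75 0 0 -0.136 0; 0 0 -3.75 0 0 -0.136 0; 4.3 0.577 0 0 0 0 0; 4.3 0.577 0 0 0 0 0; 4.3 0.577 0 0 0 0 0; 4.3 0.577 0 0 0 0 0; 4.3 0.577 0 0 0 0 0; 4.3 0.577 0 0 0 0 0; 4.3 0.577 0 0 0 0 0; 0 0 0 0 0 0 0"
}}

```text
time: 24.35
ee_pos: [0.6152, 0.0091, 0.1022]
tcp_rot: [-0.001, 0.64, 0.768, 0.001]
ft_force: [0.2, -0.3, -1.7]
gripper_width: 0.0492
grasp_force: 27.3
```

Emit:
{"op": "play_rows", "data": {
  "plan": "0 0 0 0 0 0 0; 0 0 0 0 0 0 0; 0 0 2.5 0 0 0 0; 0 0 1.5 0 0 0 0; 0 0 0 0 0 0 0; 0 0 0 0 0 0 0; 0 0 0 0 0 0 0"
}}

```text
time: 25.05
ee_pos: [0.6166, 0.0031, 0.0617]
tcp_rot: [0.001, 0.642, 0.766, 0.0]
ft_force: [-0.2, 0.9, -0.3]
gripper_width: 0.0492
grasp_force: 27.3
```

```bash
python3 - <<'E'
from h import *; from station import *
read_camera("wrist"); o=get_obs(); print(o["ft_force"],o["gripper_width"],o["grasp_force"])
go(o,.616,.0036,100.1,.044)
E
```

```text
[-0.00052428  0.47775534 -0.48973343] 0.04875069901487002 27.30189800262451
tcp [0.6168 0.0032 0.062 ] yaw 100.08 tilt [ 0.0018 -0.0002] -> az -0.0004 then x,y cm [ 0.05 -0.07] z 1.8
```

Emit:
{"op": "play_rows", "data": {
  "plan": "0.05 -0.05 0.9 0 0 0 0; 0 0 0.4 0 0 0 0; 0 0 0.25 0 0 0 0; 0 0 0.15 0 0 0 0; 0 0 0.1 0 0 0 0; 0 0 0 0 0 0 0; 0 0 0 0 0 0 0"
}}

```text
time: 25.8
ee_pos: [0.6152, 0.0042, 0.0439]
tcp_rot: [-0.0, 0.642, 0.767, -0.0]
ft_force: [-3.3, 0.2, 5.9]
gripper_width: 0.0494
grasp_force: 27.9
```

Emit:
{"op": "play_rows", "data": {
  "plan": "0 0 0 0 0 0 0.3; 0 0 0 0 0 0 0.5; 0 0 0 0 0 0 0.5; 0 0 -2 0 0 0 0.5; 0 0 -4 0 0 0 0.5; 0 0 -4 0 0 0 0.5; -4 0 0 0 0 0 0.5; -4 0 0 0 0 0 0.5; -4 0 0 0 0 0 0.5; 0 0 0 0 0 0 0.5; 0 0 0 0 0 0 0.5; 0 0 0 0 0 0 0.5"
}}

```text
time: 27.0
ee_pos: [0.6359, -0.1132, 0.1424]
tcp_rot: [-0.001, 0.642, 0.767, 0.0]
ft_force: [1.4, 0.8, -0.1]
gripper_width: 0.064
grasp_force: 0.0
```

```bash
python3 - <<'E'
from h import *; from station import *
o=get_obs(); print(o["ee_pos"],o["ft_force"])
t=read_camera("top"); s=read_camera("scene"); w=read_camera("wrist")
q=proj(t,[[.616,.0038,.081]])[0].astype(int); v,u=q[1],q[0]
D=t["eye"][2]-t["depth"]; m=np.zeros((400,640)); m[v-14:v+15,u-14:u+15]=(D>.065)[v-14:v+15,u-14:u+15]; print("grille",rect(t,m,.081)[:3],np.median(D[m>0]))
p=proj(s,[[.616,.004,.04]])[0].astype(int)
a=cv2.resize(t["frame"][v-35:v+35,u-35:u+35],(380,380),interpolation=2); b=cv2.resize(s["frame"][p[1]-35:p[1]+35,p[0]-35:p[0]+35],(380,380),interpolation=2)
cv2.imwrite("pics/end.png",np.hstack([a,b])[...,::-1])
E
```

```text
[ 0.63589124 -0.11320106  0.14235586] [ 1.3965567   0.75500681 -0.09271266]
grille (array([0.618 , 0.0026]), array([59.8, 53. ]), 0.9) 0.07488445291639845
```

View pics/end.png

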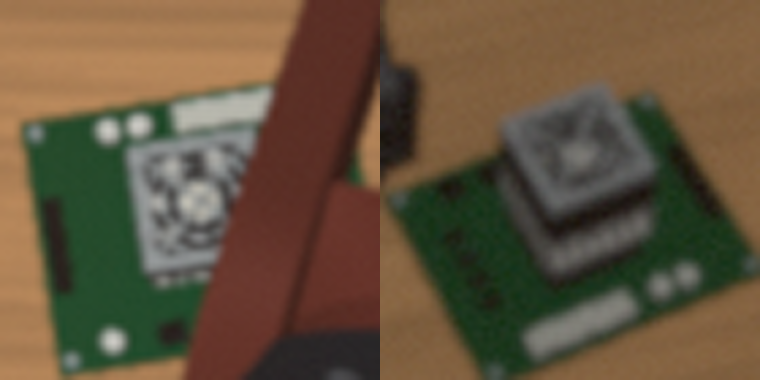

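The picture shows the whole stack square and aligned on the board, with the gripper well clear. Handing in.

```bash
python3 -c "
from station import *
print(close_job())"
```

```text
the job is handed in; nothing more can be done
None
```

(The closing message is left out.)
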